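Empty the vial carrier and seat it on the mixer drive

ROBOT

A 6-joint arm with a two-finger parallel gripper is mounted at the origin on a cart in front of the work surface, level with it; the furniture and walls round the work are solid. World frame = base frame: x ahead of the robot, y to its left, z up, the work surface at z = 0. Lengths are in m, angles in rad, forces in N, time in s.
With the tool pointing down it reaches from about 0.35 to 1 m from the base axis. Payload 7.1 kg.
Tool frame: the origin (TCP) lies on the mounting face of the last link; the fingertips stand 173 mm ahead of it and the grasp point (between the pads) lies 155 mm ahead of it (robot.grasp_offset is the distance from the TCP to the grasp point, in m); z points along the fingers, y is the line along which they close (so a half turn about z gives the same grasp; the last joint's range is limited). The gripper opens to 85 mm and grips with 20 to 120 N. Pads are 22 mm wide; open, the fingers measure 114 mm over their backs; the gripper's body (76 mm by 85 mm) begins 54 mm behind the grasp point. The pads swing forward as they close: fully open they stand 13 mm farther back than shut.
Start: joints at [1.164, 0.423, 1.63, -0, 1.089, -0.019], TCP at [0.236, 0.579, 0.405] pointing down, gripper open.
Joint ranges: [-3, 3], [-0.9, 2.11], [0.09, 2.58], [-1.31, 4.45], [0.11, 2.69], [-2.54, 2.54]. Speed limits (rad/s): [2.39, 2.39, 3.01, 3.14, 3.14, 3.14].

INTERFACE

Orientations are given as a 3x3 rotation matrix whose columns are the frame's x, y, z axes.
In Python, from plant import read_state, vision, job_done, robot gives the robot as it stands.
- The arm moves only by the tool jog_arm, never from a script. Its argument "targets" is a list of rows, each an object with "rotation": the turn, a rotation vector about the tool's x, y, z in degrees, a list of three; "slide": the shift along the tool's x, y, z in m, a list of three; "fingers": the opening, from 0 (shut) to 1 (fully open). In form: [{"rotation": [ax, ay, az], "slide": [tx, ty, tz], "fingers": fingers}, ...]. A call has exactly 10 rows; each row shifts and turns the commanded pose from where the row before left it, along the tool's axes as they then stand; what a row does not reach is not made up. A row lasts 1/10 s, in which the tool goes at most 50 mm and 8.59 degrees, less where a joint would pass 70% of its speed; a pose out of reach is approached as far as the arm can. A call is refused whole if a number of a shift passes 0.05 or a number of a turn 8.59, either way. A call with a gripper value outside its range is refused whole. The fingers move at their own pace and stop on an object; "force" is the grip in N (left out, the last holds). Time passes only in rows, so rows that do not move let the fingers close, or fill a call up. It gives the time, the measured TCP pose, the force, the opening and the grip force at its end, in the units of the state.
- read_state(): the state, without advancing time (a new reading comes with each control period).
- vision.capture(name): name is "side" or "top"; returns a dict with "color" (384x512x3 uint8, red, green, blue), "range_z" (384x512 float32, m along the optical axis (not along the pixel's ray), 0 where there is no reading), "intrinsics" (3x3 intrinsics, pixels), "D" ([k1, k2, p1, p2, k3] as OpenCV has them; the pictures are not rectified), "eye" and "attitude" of the camera in the world. Camera axes: x right, y down, z forward; pixel columns grow to the right and rows downward; lengths in m; the calibration is good to about 2 mm. A picture is of the moment at which its call begins.
- job_done(): hands the job in; it is judged then, once.
The state is a dict: "t": time; "q": joint angles; "joint_velocities": joint speeds; "tau": joint torques, N m; "tcp_pos": TCP position; "tcp_rot": TCP orientation; "force": force on the tool from outside, world axes, zero at the start; "wrist_torque": the same for the moment, N m; "grip_width": opening from 0.0 (shut) to 1.0 (fully open); "grasp_force": force on a finger pad.
Only numpy, scipy, OpenCV 4.12 (cv2) and the standard library are available. Lean on these libraries where they do the work, as an engineer would, in place of code of your own. Each camera call takes 0.05 s, during which the arm holds its last target. There are 200 camera calls.

TASK

Pick up the blue vial carrier by its black grip and tip its three used vials off the open end into the yellow discard bin, without touching the vials with the gripper. Then set the empty carrier on the white mixer drive so that the socket under its foot drops over the drive's brass pin, press it fully down against the spring, and finish while still holding it pressed down there. Leave the timer, cell counter, small petri dish and beaker where they are.

Things in the scene. Friction and masses are not known exactly. Their poses are not given: they have to be found in the camera images.
- tray_grip (a point): centre of the black grip bar of the vial carrier: 14 mm thick along the carrier's x, 70 mm long along y, 22 mm high; it is the middle of a steel bail spanning the tray, 106 mm above the carrier's underside (when it stands on the desk, at z = 0.106). Axes are the carrier's own: +x points to the open end of the tray, z up. The carrier weighs about 0.34 kg and balances under the grip; 65 mm of room lies between tray floor and grip bar
- tray_lip (a point): middle of the upper edge of the tray's open end, 75 mm ahead (+x) of and 76 mm below the grip centre. The tray is blue, 150 mm (x) by 112 mm (y), its floor top 30 mm above the carrier's underside, rims 16 mm high on the other three sides; the floor is smooth: vials start to slide when it is tipped about 15 to 20 degrees, and leave it surely at 35 to 40
- tray_socket (a point): centre of the mouth of the round socket in the carrier's underside, straight below the grip centre by 106 mm. Socket 16.5 mm in diameter, 22 mm deep, in an aluminium foot block 90 x 90 mm, 26 mm high; it cannot be seen from above
- drive: white mixer drive fixed to the desk, 130 x 130 mm, housing top 34 mm above the desk; origin at the centre of its underside, z up; turned at random
- pin_tip (a point): tip of the brass pin in the middle of the drive, 60 mm above the desk; pin 14 mm in diameter, its last 6 mm a cone ending 6 mm wide. The seat plate round it stands 12 mm below the tip when up, 19 mm below when fully pressed, so a carrier that has dropped on has its underside 48 mm above the desk, fully pressed 41 mm
- seat (a joint): sprung round seat plate (84 mm wide) of the drive: 0 up, 0.007 m fully pressed. The spring takes 7 N to start and 13 N at the stop, so the carrier's own weight does not press it down
- bin: yellow open discard bin, fixed, outside 200 x 200 mm, 85 mm high, walls 5 mm; origin at the centre of its underside; turned at random
- used_vial_0_center (a point): centre of a used glass vial with a red cap, 23 mm wide, 42 mm high, 15 g, standing on the tray, 21 mm above the tray floor
- used_vial_1_center (a point): centre of a used glass vial with a blue cap, 23 mm wide, 42 mm high, 15 g, standing on the tray, 21 mm above the tray floor
- used_vial_2_center (a point): centre of a used glass vial with a red cap, 23 mm wide, 42 mm high, 15 g, standing on the tray, 21 mm above the tray floor
- timer: white timer, 36 x 66 x 56 mm, bystander, origin at the centre of its underside
- cell_counter: small round grey hand tally counter, 26 x 46 x 52 mm, bystander, origin at the centre of its underside
- petri_s0: small clear petri dish, 60 mm wide, 13 mm high, bystander, origin at its underside
- beaker: clear beaker, 72 mm wide, 93 mm high, bystander, origin at the centre of its underside
Things that resemble listed ones, but are neither listed nor needed, are in the scene too. Leave any orange or turquoise look-alike of the part that bears used_vial_0_center alone.

How it is judged:
On the way, in this order (a step that is already met when the one before it is completed fails the run):
1. all three vials lie in the discard bin (x of used_vial_0_center in the frame of bin between -0.097 and 0.097 m and y of used_vial_0_center in the frame of bin between -0.097 and 0.097 m and z of used_vial_0_center in the frame of bin between 0 and 0.08 m and x of used_vial_1_center in the frame of bin between -0.097 and 0.097 m and y of used_vial_1_center in the frame of bin between -0.097 and 0.097 m and z of used_vial_1_center in the frame of bin between 0 and 0.08 m and x of used_vial_2_center in the frame of bin between -0.097 and 0.097 m and y of used_vial_2_center in the frame of bin between -0.097 and 0.097 m and z of used_vial_2_center in the frame of bin between 0 and 0.08 m), for 0.2 s.
2. the carrier has dropped on the pin (horizontal distance between tray_socket and pin_tip below 0.004 m and z of tray_socket in the frame of drive below 0.052 m), for 0.1 s.
At the end, for the whole second after the job is handed in: Vials all in the bin; carrier level (0.08 rad) on the drive, socket within 4 mm of the pin's axis, underside under 43.5 mm above the desk, seat pressed at least 5 of 7 mm; the gripper still bears on the carrier with over 3 N, and it is still (all of step 1 and horizontal distance between tray_socket and pin_tip below 0.004 m and z of tray_socket in the frame of drive below 0.0435 m and value of joint seat above 0.005 m and angle between tray_socket's own z axis and vertical below 0.08 rad and contact force between the fingers and tray above 3 N and linear speed of tray below 0.02 m/s); the arm keeps its last pose, push and grip.
It fails at once if the gripper's fingers touch a vial (contact force between the fingers and used_vial_0 above 0.5 N or contact force between the fingers and used_vial_1 above 0.5 N or contact force between the fingers and used_vial_2 above 0.5 N).
It fails at once if a bystander is displaced by more than 25 mm (distance of any of timer, cell_counter, petri_s0, beaker from where it was at the start of the episode above 0.025 m).
It also fails if it takes over 51 s, if anything falls off the work surface, if the arm or the gripper's body presses on something with over 40 N, if the wrist force passes 120 N, or if a joint passes its speed limit or range.

## Working session

There is one attempt and no reset: what is moved stays moved. The work goes in short steps, Python scripts to look and compute and a tool call to move; the robot and the scene stay as the last step left them, time stands still between calls to the robot, and variables do not carry over. Pictures are saved under pics/ and viewed, at most 10 in all, crops included, and the job is handed in when it is done.

Besides the shell and the picture viewer there is one more tool, called after "Call:" as name(argument=value, ...) on one line, values as JSON. jog_arm: Moves the arm, as the interface text tells. Its arguments: {"type":"object","properties":{"targets":{"type":"array"},"force":{"type":"number"}},"required":["targets"]}

```bash
mkdir -p pics
cat > h.py <<'E'
import numpy as np, cv2
from plant import read_state, vision, job_done, robot
def cap(n):
    c=vision.capture(n); np.save('%s.npy'%n,c,allow_pickle=True); return c
def load(n): return np.load('%s.npy'%n,allow_pickle=True).item()
def rays(c,uv):
    p=cv2.undistortPoints(np.array(uv,float).reshape(-1,1,2),np.array(c['intrinsics']),np.array(c['D'],float)).reshape(-1,2)
    return np.c_[p,np.ones(len(p))]
def onplane(c,uv,z):
    d=rays(c,uv)@np.array(c['attitude']).T; e=np.array(c['eye']); return e+d*((z-e[2])/d[:,2])[:,None]
def cloud(c):
    h,w=c['range_z'].shape; v,u=np.mgrid[:h,:w]
    d=rays(c,np.c_[u.ravel(),v.ravel()])*c['range_z'].reshape(-1,1)
    return (d@np.array(c['attitude']).T+np.array(c['eye'])).reshape(h,w,3)
E
python3 - <<'E'
from h import *
for n in('side','top'):
    c=cap(n); print(n,np.round(c['eye'],3),np.round(c['attitude'],3).tolist())
    cv2.imwrite(f'pics/{n}0.png',cv2.resize(c['color'][:,:,::-1],(800,600),interpolation=cv2.INTER_CUBIC))
s=read_state();print(s['tcp_pos'],s['tcp_rot'],robot.grasp_offset,s['t'])
E
```

```text
side [0.34  0.847 0.876] [[-0.969, -0.175, 0.176], [-0.248, 0.664, -0.705], [0.006, -0.727, -0.687]]
top [0.217 0.014 1.543] [[0.095, -0.973, 0.209], [-0.995, -0.094, 0.015], [0.006, -0.21, -0.978]]
[0.23623386 0.5783626  0.40401824] [[-9.25731810e-01  3.78180308e-01 -5.20197749e-04]
 [ 3.78180665e-01  9.25730933e-01 -1.27431829e-03]
 [-3.58936694e-07 -1.37640571e-03 -9.99999053e-01]] 0.1547 0.1
```

View pics/side0.png

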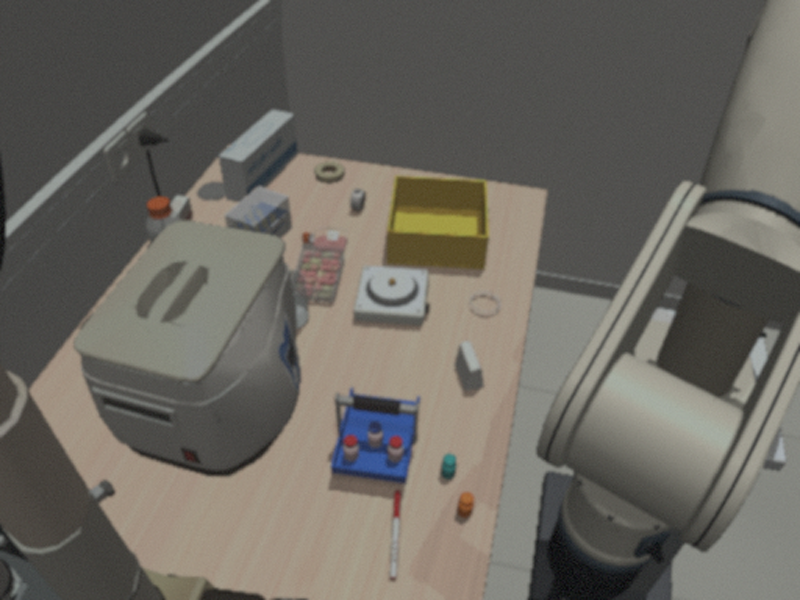

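View pics/top0.png

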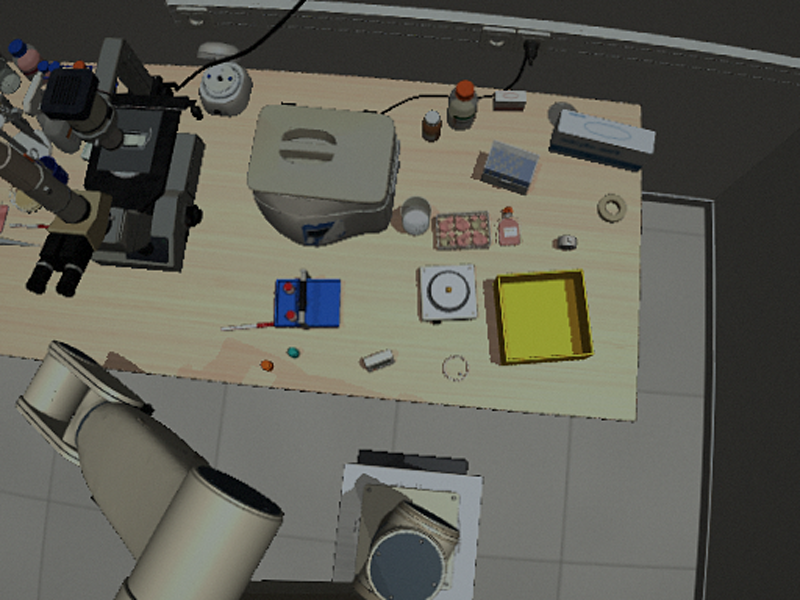

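The side view (left) shows the blue carrier at (377,440), with its grip at (377,403) and vials at (350,447), (375,433) and (396,449). The drive is at (392,290) and the bin at (438,220). In the top view these are at (307,303), (448,291) and (543,315). The turquoise (292,352) and orange (266,365) vials are look-alikes standing loose on the desk. The only blue tray with vials and a black grip is the one at top (307,303). I'll measure it and crop to confirm.

Run:
```python
from h import *
def big(m):
    n,l,s,_=cv2.connectedComponentsWithStats(m.astype(np.uint8)); return l==1+np.argmax(s[1:,4])
for n in('side','top'):
    c=load(n); P=cloud(c); hsv=cv2.cvtColor(c['color'],cv2.COLOR_RGB2HSV); H,S,V=[hsv[...,i].astype(int) for i in range(3)]
    rx=(P[...,0]>.3)&(P[...,0]<.9)&(P[...,2]>-.01)&(P[...,2]<.2)
    print(n,'desk z',np.median(P[...,2][(abs(P[...,0]-.5)<.05)&(abs(P[...,1]-.1)<.05)]))
    for nm,m in dict(blue=(H>105)&(H<130)&(S>150)&(V>60)&rx,yellow=(H>22)&(H<34)&(S>150)&(V>60)&rx).items():
        m=big(m); p=P[m]; print(nm,m.sum(),'med',np.median(p,0).round(3),'lo',np.percentile(p,1,0).round(3),'hi',np.percentile(p,99,0).round(3))
        if nm=='yellow':
            t=p[p[:,2]>.078]
        else: 
            t=p[(p[:,2]>.02)&(p[:,2]<.055)]; B=np.median(p,0)
        r=cv2.minAreaRect((t[:,:2]*1000).astype(np.float32)); print('  rect',np.round(r[0],1),np.round(r[1],1),round(r[2],1), 'topz',np.median(t[:,2]).round(3))
    near=(np.hypot(P[...,0]-B[0],P[...,1]-B[1])<.12)
    g=near&(P[...,2]>.09)&(P[...,2]<.135); t=P[g]; r=cv2.minAreaRect((t[:,:2]*1000).astype(np.float32)); print('grip',g.sum(),t.mean(0).round(3),np.percentile(t[:,2],[5,50,95]).round(3),r)
    rd=near&((H<8)|(H>172))&(S>150)&(P[...,2]>.05)
    k,l,st,ce=cv2.connectedComponentsWithStats(rd.astype(np.uint8)); print('red',[(st[i,4],np.median(P[l==i],0).round(3).tolist()) for i in range(1,k) if st[i,4]>5])
    v,u=np.nonzero(near&rx); 
    cr=c['color'][v.min()-10:v.max()+10,u.min()-10:u.max()+10,::-1]; cv2.imwrite(f'{n}_c.png',cr)
    # drive top
    d=(P[...,2]>.027)&(P[...,2]<.06)&(S<60)&(V>100)&(P[...,0]>.35)&(P[...,0]<.72)&(P[...,1]<.03)&(P[...,1]>-.3); d=big(d); t=P[d]
    r=cv2.minAreaRect((t[:,:2]*1000).astype(np.float32)); print('drive',d.sum(),r)
    br=cv2.dilate(d.astype(np.uint8),np.ones((9,9)))>0; br&=(H>10)&(H<30)&(S>90)&(P[...,2]>.04)
    v,u=np.nonzero(br); print('brass',len(u),u.mean() if len(u) else 0,v.mean() if len(u) else 0,np.median(P[br],0).round(4) if len(u) else 0, P[br][:,2].max() if len(u) else 0)
a=[cv2.resize(cv2.imread(f'{n}_c.png'),(400,400),interpolation=cv2.INTER_CUBIC) for n in('side','top')]
cv2.imwrite('pics/crop1.png',cv2.convertScaleAbs(np.hstack(a),alpha=1.6))
```

```text
side desk z -0.0006930823162933919
blue 536 med [0.504 0.26  0.031] lo [0.454 0.236 0.027] hi [0.557 0.293 0.044]
  rect [505.9 267.1] [104.6  57.6] 7.4 topz 0.031
yellow 10 med [ 0.493 -0.346  0.004] lo [ 0.485 -0.364 -0.   ] hi [ 0.504 -0.341  0.007]
  rect [0. 0.] [0. 0.] 0.0 topz nan
grip 470 [0.503 0.284 0.111] [0.098 0.113 0.119] ((504.27423095703125, 281.431640625), (119.94591522216797, 17.645536422729492), 4.611344337463379)
red [(np.int32(22), [0.532, 0.328, 0.072]), (np.int32(24), [0.466, 0.314, 0.072])]
drive 1169 ((560.887939453125, -40.384063720703125), (131.587890625, 131.88267517089844), 7.9245476722717285)
brass 2 250.5 180.0 [ 0.5627 -0.0369  0.0563] 0.05794034354899813
top desk z -0.00021895788054338006
blue 646 med [0.508 0.248 0.03 ] lo [0.451 0.207 0.022] hi [0.559 0.288 0.05 ]
  rect [506.3 247.9] [111.4  79.4] 5.1 topz 0.03
yellow 2357 med [ 0.521 -0.256  0.005] lo [ 0.413 -0.365 -0.003] hi [ 0.622 -0.16   0.088]
  rect [ 518.9 -261.8] [198.5 200.4] 9.5 topz 0.084
grip 138 [0.516 0.279 0.112] [0.1   0.113 0.121] ((536.3192138671875, 279.0062561035156), (28.346765518188477, 185.3304901123047), 85.20699310302734)
red [(np.int32(18), [0.53, 0.325, 0.071]), (np.int32(17), [0.465, 0.311, 0.073])]
drive 1006 ((563.8677368164062, -41.728240966796875), (130.69876098632812, 128.07479858398438), 8.35095500946045)
brass 9 287.0 185.0 [ 0.5614 -0.0421  0.0588] 0.06306255636244318
  return _methods._mean(a, axis=axis, dtype=dtype,
  ret = ret.dtype.type(ret / rcount)
```

View pics/crop1.png

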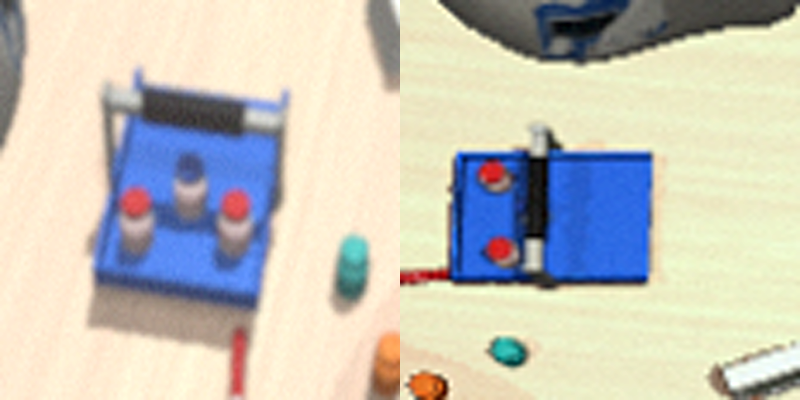

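The crop shows rims at the left, top and bottom of the tray in the top view. The right edge, at crop (650,215), has none, so the open end faces world −y. The vials, two red caps and one blue, stand at the closed end. Next I'll refine the grip and pin by two-view rays.

Run:
```python
from h import *
print([a for a in dir(robot) if a[0]!='_'])
G={};Bp={}
for n in('side','top'):
    c=load(n); P=cloud(c); hsv=cv2.cvtColor(c['color'],cv2.COLOR_RGB2HSV); H,S,V=[hsv[...,i].astype(int) for i in range(3)]
    ok=(P[...,2]>.085)&(P[...,2]<.135)&(np.hypot(P[...,0]-.505,P[...,1]-.28)<.07)
    m=(ok&(V<75)&(S<150)).astype(np.uint8); k,l,st,ce=cv2.connectedComponentsWithStats(m); i=1+np.argmax(st[1:,4]); v,u=np.nonzero(l==i)
    G[n]=(c,[u.mean(),v.mean()]); q=P[l==i]; r=cv2.minAreaRect(np.c_[u,v].astype(np.float32)); 
    bx=cv2.boxPoints(r); e=[(bx[0]+bx[1])/2,(bx[2]+bx[3])/2] if np.linalg.norm(bx[0]-bx[1])<np.linalg.norm(bx[1]-bx[2]) else [(bx[1]+bx[2])/2,(bx[3]+bx[0])/2]
    pl=onplane(c,e,.11); d=pl[1]-pl[0]; print(n,len(u),G[n][1],r,'z',np.percentile(q[:,2],[5,50,95]).round(3),'bar ends',pl.round(4).tolist(),'yaw',np.degrees(np.arctan(d[1]/d[0])),'mid',pl.mean(0))
    o=onplane(c,[(0,0)],0)
    w=np.hypot(P[...,0]-.562,P[...,1]+.041)<.022; m=w&(S>70)&(H>8)&(H<35)&(P[...,2]>.03); v,u=np.nonzero(m); wt=S[m]-60.
    Bp[n]=(c,[(u*wt).sum()/wt.sum(),(v*wt).sum()/wt.sum()]); print('brass',len(u),Bp[n][1],onplane(c,[Bp[n][1]],.057))
def tri(D):
    A=np.zeros((3,3));b=np.zeros(3)
    for c,uv in D.values():
        d=(rays(c,[uv])@np.array(c['attitude']).T)[0]; d/=np.linalg.norm(d); M=np.eye(3)-np.outer(d,d); A+=M;b+=M@np.array(c['eye'])
    return np.linalg.solve(A,b)
print('grip',tri(G),'pin',tri(Bp))
```

```text
['Unreachable', 'grasp_offset']
side 245 [np.float64(240.35102040816327), np.float64(258.8857142857143)] ((240.30426025390625, 258.7687683105469), (32.24701690673828, 8.106792449951172), 7.765166282653809) z [0.101 0.114 0.119] bar ends [[0.5409, 0.2874, 0.11], [0.4678, 0.2809, 0.11]] yaw 5.062882502631423 mid [0.50435778 0.28412482 0.11      ]
brass 5 [np.float64(250.437125748503), np.float64(179.77844311377245)] [[ 0.56292832 -0.03701216  0.057     ]]
top 65 [np.float64(193.27692307692308), np.float64(189.13846153846154)] ((193.5, 189.0), (20.0, 3.0), 90.0) z [0.101 0.115 0.121] bar ends [[0.5391, 0.2856, 0.11], [0.4688, 0.2763, 0.11]] yaw 7.494772423327323 mid [0.50393783 0.28095242 0.11      ]
brass 10 [np.float64(286.88465298142717), np.float64(185.03421309872923)] [[ 0.56119708 -0.04160855  0.057     ]]
grip [0.50422939 0.28220386 0.10698352] pin [ 0.56320958 -0.04175144  0.05242988]
```

Call:
jog_arm(targets=[{"rotation":[0,0,0],"slide":[-0.036,-0.0173,0],"fingers":1},{"rotation":[0,0,0],"slide":[-0.036,-0.0173,0],"fingers":1},{"rotation":[0,0,0],"slide":[-0.036,-0.0173,0],"fingers":1},{"rotation":[0,0,0],"slide":[-0.036,-0.0173,0],"fingers":1},{"rotation":[0,0,0],"slide":[-0.036,-0.0173,0],"fingers":1},{"rotation":[0,0,0],"slide":[-0.036,-0.0173,0],"fingers":1},{"rotation":[0,0,0],"slide":[-0.036,-0.0173,0],"fingers":1},{"rotation":[0,0,0],"slide":[-0.036,-0.0173,0],"fingers":1},{"rotation":[0,0,0],"slide":[-0.036,-0.0173,0],"fingers":1},{"rotation":[0,0,0],"slide":[-0.036,-0.0173,0],"fingers":1}], force=100)

```text
t: 1.1
tcp_pos: [0.505, 0.2809, 0.4044]
tcp_rot: [[-0.926, 0.378, -0.001], [0.378, 0.926, -0.0], [0.0, -0.0, -1.0]]
force: [0.6, 0.3, 0.4]
grip_width: 0.998
grasp_force: 0.0
```

Call:
jog_arm(targets=[{"rotation":[0,0,8.43],"slide":[0,0,0],"fingers":1},{"rotation":[0,0,8.43],"slide":[0,0,0],"fingers":1},{"rotation":[0,0,8.43],"slide":[0,0,0],"fingers":1},{"rotation":[0,0,8.43],"slide":[0,0,0],"fingers":1},{"rotation":[0,0,8.43],"slide":[0,0,0],"fingers":1},{"rotation":[0,0,8.43],"slide":[0,0,0],"fingers":1},{"rotation":[0,0,8.43],"slide":[0,0,0],"fingers":1},{"rotation":[0,0,8.43],"slide":[0,0,0],"fingers":1},{"rotation":[0,0,8.43],"slide":[0,0,0],"fingers":1},{"rotation":[0,0,8.43],"slide":[0,0,0],"fingers":1}])

```text
t: 2.1
tcp_pos: [0.504, 0.2822, 0.4043]
tcp_rot: [[0.29, 0.957, -0.001], [0.957, -0.29, -0.0], [-0.001, -0.001, -1.0]]
force: [-0.1, 0.4, 0.4]
grip_width: 1.002
grasp_force: 0.0
```

Call:
jog_arm(targets=[{"rotation":[0,0,8.43],"slide":[0,0,0],"fingers":1},{"rotation":[0,0,8.43],"slide":[0,0,0],"fingers":1},{"rotation":[0,0,8.43],"slide":[0,0,0],"fingers":1},{"rotation":[0,0,8.43],"slide":[0,0,0],"fingers":1},{"rotation":[0,0,8.43],"slide":[0,0,0],"fingers":1},{"rotation":[0,0,8.43],"slide":[0,0,0],"fingers":1},{"rotation":[0,0,8.43],"slide":[0,0,0],"fingers":1},{"rotation":[0,0,8.43],"slide":[0,0,0],"fingers":1},{"rotation":[0,0,0],"slide":[0,0,0.01],"fingers":1},{"rotation":[0,0,0],"slide":[0,0,0.01],"fingers":1}])

```text
t: 3.1
tcp_pos: [0.504, 0.2822, 0.3838]
tcp_rot: [[0.994, 0.109, -0.0], [0.109, -0.994, -0.0], [-0.0, 0.0, -1.0]]
force: [-0.8, -0.4, 0.2]
grip_width: 1.0
grasp_force: 0.0
```

```bash
cat >> h.py <<'E'
def st():
    s=read_state(); R=np.array(s['tcp_rot']); p=np.array(s['tcp_pos'])
    print('t',round(s['t'],2),'q',np.round(s['q'],2),'tcp',p.round(4),'gp',(p+R[:,2]*robot.grasp_offset).round(4)); print(R.round(4).tolist(),'F',np.round(s['force'],1),'T',np.round(s['wrist_torque'],2),'w',round(s['grip_width'],3),'gf',s['grasp_force']); return s
def to(d):
    print('slide',(np.array(read_state()['tcp_rot']).T@np.array(d)).round(4))
E
python3 - <<'E'
from h import *
s=st(); p=np.array(s['tcp_pos']); to(np.array([.504,.282,.266])-p)
c=cap('side'); cv2.imwrite('pics/s1.png',cv2.resize(c['color'][150:342,100:356,::-1],(768,576),interpolation=cv2.INTER_CUBIC))
E
```

```text
t 3.1 q [ 0.49  0.38  1.75 -0.    1.01  1.95] tcp [0.504  0.2822 0.3838] gp [0.504  0.2822 0.2291]
[[0.994, 0.1092, -0.0001], [0.1092, -0.994, -0.0001], [-0.0001, 0.0001, -1.0]] F [-0.8 -0.4  0.2] T [ 0.01  0.04 -0.06] w 1.0 gf 0.0
slide [-0.      0.0002  0.1178]
```

View pics/s1.png

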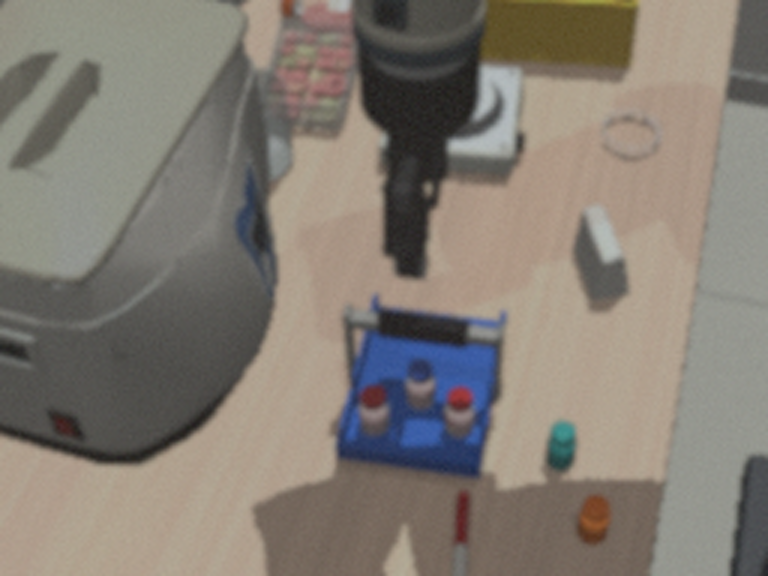

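The fingers stand above the black grip at crop (420,330). The vials at (373,408), (420,382) and (460,410) are clear of them. I'll go down and grip.

Call:
jog_arm(targets=[{"rotation":[0,0,0],"slide":[0,0,0.015],"fingers":1},{"rotation":[0,0,0],"slide":[0,0,0.015],"fingers":1},{"rotation":[0,0,0],"slide":[0,0,0.015],"fingers":1},{"rotation":[0,0,0],"slide":[0,0,0.015],"fingers":1},{"rotation":[0,0,0],"slide":[0,0,0.015],"fingers":1},{"rotation":[0,0,0],"slide":[0,0,0.015],"fingers":1},{"rotation":[0,0,0],"slide":[0,0,0.01],"fingers":1},{"rotation":[0,0,0],"slide":[0,0,0.01],"fingers":1},{"rotation":[0,0,0],"slide":[0,0,0.007],"fingers":1},{"rotation":[0,0,0],"slide":[0,0,0],"fingers":1}])

```text
t: 4.15
tcp_pos: [0.504, 0.2822, 0.2668]
tcp_rot: [[0.994, 0.105, -0.001], [0.105, -0.994, -0.001], [-0.001, 0.001, -1.0]]
force: [-0.8, -0.1, 0.6]
grip_width: 1.001
grasp_force: 0.0
```

Call:
jog_arm(targets=[{"rotation":[0,0,0],"slide":[0,0,0],"fingers":0.6},{"rotation":[0,0,0],"slide":[0,0,0],"fingers":0.5},{"rotation":[0,0,0],"slide":[0,0,0],"fingers":0.4},{"rotation":[0,0,0],"slide":[0,0,0],"fingers":0.3},{"rotation":[0,0,0],"slide":[0,0,0],"fingers":0.2},{"rotation":[0,0,0],"slide":[0,0,0],"fingers":0.15},{"rotation":[0,0,0],"slide":[0,0,0],"fingers":0.1},{"rotation":[0,0,0],"slide":[0,0,0],"fingers":0},{"rotation":[0,0,0],"slide":[0,0,0],"fingers":0},{"rotation":[0,0,0],"slide":[0,0,0],"fingers":0}], force=100)

```text
t: 5.15
tcp_pos: [0.5042, 0.2823, 0.2682]
tcp_rot: [[0.994, 0.105, 0.0], [0.105, -0.994, 0.0], [0.0, -0.0, -1.0]]
force: [-1.2, -1.3, 5.6]
grip_width: 0.14
grasp_force: 98.0
```

```bash
python3 -c "
from h import *
st()"
```

```text
t 5.15 q [ 0.49  0.54  1.82 -0.    0.78  1.96] tcp [0.5042 0.2823 0.2682] gp [0.5043 0.2823 0.1135]
[[0.9944, 0.1053, 0.0004], [0.1053, -0.9944, 0.0001], [0.0004, -0.0001, -1.0]] F [-1.2 -1.3  5.6] T [-0.13  0.2   0.04] w 0.14 gf 98.04505348205566
```

Call:
jog_arm(targets=[{"rotation":[0,0,0],"slide":[0,0,-0.005],"fingers":0},{"rotation":[0,0,0],"slide":[0,0,-0.012],"fingers":0},{"rotation":[0,0,0],"slide":[0,0,-0.018],"fingers":0},{"rotation":[0,0,0],"slide":[0,0,-0.02],"fingers":0},{"rotation":[0,0,0],"slide":[0,0,-0.02],"fingers":0},{"rotation":[0,0,0],"slide":[0,0,-0.018],"fingers":0},{"rotation":[0,0,0],"slide":[0,0,-0.012],"fingers":0},{"rotation":[0,0,0],"slide":[0,0,-0.008],"fingers":0},{"rotation":[0,0,0],"slide":[0,0,-0.005],"fingers":0},{"rotation":[0,0,0],"slide":[0,0,-0.002],"fingers":0}])

```text
t: 6.15
tcp_pos: [0.5041, 0.2822, 0.3878]
tcp_rot: [[0.994, 0.105, -0.0], [0.105, -0.994, -0.0], [-0.0, 0.0, -1.0]]
force: [0.3, -0.2, -3.3]
grip_width: 0.139
grasp_force: 97.8
```

Run:
```python
from h import *
s=st(); c=cap('side'); cv2.imwrite('pics/s2.png',cv2.resize(c['color'][110:302,140:396,::-1],(768,576),interpolation=cv2.INTER_CUBIC))
```

```text
t 6.15 q [0.49 0.37 1.75 0.   1.02 1.96] tcp [0.5041 0.2822 0.3878] gp [0.504  0.2822 0.2331]
[[0.9944, 0.1052, -0.0002], [0.1052, -0.9944, -0.0001], [-0.0002, 0.0001, -1.0]] F [ 0.3 -0.2 -3.3] T [-0.   -0.01 -0.01] w 0.139 gf 97.7643370628357
```

View pics/s2.png

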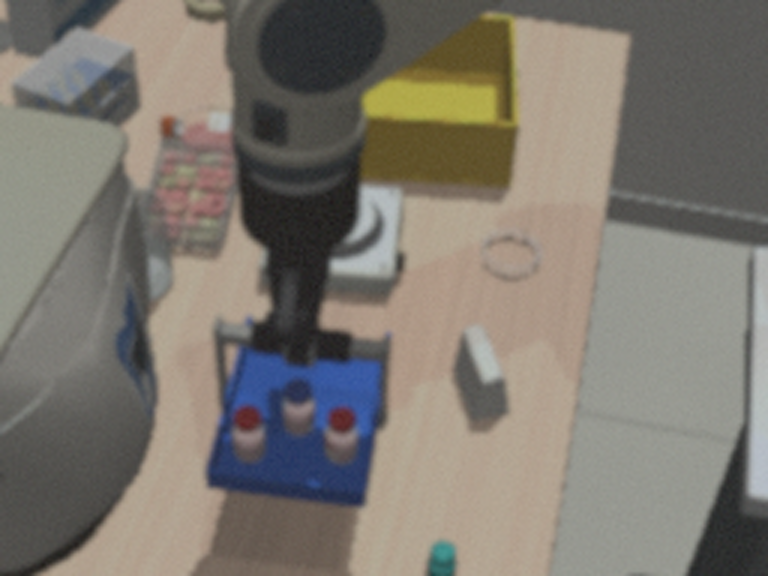

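The carrier hangs level, gripped at crop (300,345), and all three vials are standing. I'll carry it to the bin and work out the tilt rows.

Call:
jog_arm(targets=[{"rotation":[0,0,0],"slide":[-0.0006,0.006,0],"fingers":0},{"rotation":[0,0,0],"slide":[-0.0015,0.014,0],"fingers":0},{"rotation":[0,0,0],"slide":[-0.0023,0.022,0],"fingers":0},{"rotation":[0,0,0],"slide":[-0.003,0.028,0],"fingers":0},{"rotation":[0,0,0],"slide":[-0.0032,0.03,0],"fingers":0},{"rotation":[0,0,0],"slide":[-0.0032,0.03,0],"fingers":0},{"rotation":[0,0,0],"slide":[-0.0032,0.03,0],"fingers":0},{"rotation":[0,0,0],"slide":[-0.0032,0.03,0],"fingers":0},{"rotation":[0,0,0],"slide":[-0.0032,0.03,0],"fingers":0},{"rotation":[0,0,0],"slide":[-0.0032,0.03,0],"fingers":0}])

```text
t: 7.2
tcp_pos: [0.5033, 0.0288, 0.3873]
tcp_rot: [[0.994, 0.105, -0.001], [0.105, -0.994, -0.0], [-0.001, 0.0, -1.0]]
force: [0.7, 0.3, -4.1]
grip_width: 0.139
grasp_force: 97.8
```

Call:
jog_arm(targets=[{"rotation":[0,0,0],"slide":[-0.0032,0.03,0],"fingers":0},{"rotation":[0,0,0],"slide":[-0.0032,0.03,0],"fingers":0},{"rotation":[0,0,0],"slide":[-0.003,0.028,0],"fingers":0},{"rotation":[0,0,0],"slide":[-0.0025,0.024,0],"fingers":0},{"rotation":[0,0,0],"slide":[-0.0021,0.02,0],"fingers":0},{"rotation":[0,0,0],"slide":[-0.0017,0.016,0],"fingers":0},{"rotation":[0,0,0],"slide":[-0.001,0.01,0],"fingers":0},{"rotation":[0,0,0],"slide":[-0.0006,0.006,0],"fingers":0},{"rotation":[0,0,0],"slide":[-0.0004,0.004,0],"fingers":0},{"rotation":[0,0,0],"slide":[-0.0002,0.002,0],"fingers":0}])

```text
t: 8.2
tcp_pos: [0.504, -0.1401, 0.3876]
tcp_rot: [[0.994, 0.105, -0.0], [0.105, -0.994, 0.0], [-0.0, -0.0, -1.0]]
force: [-0.3, 0.1, -3.4]
grip_width: 0.141
grasp_force: 97.9
```

Run:
```python
from h import *
s=st(); c=cap('side'); cv2.imwrite('pics/s3.png',cv2.resize(c['color'][60:252,160:416,::-1],(768,576),interpolation=cv2.INTER_CUBIC))
f=lambda a:np.array([-75*np.cos(a)+238*np.sin(a),162*np.cos(a)])
for i in range(18):
    a,b=np.radians([2.5*i,2.5*(i+1)]); d=f(b)-f(a)
    y=d@[np.cos(a),-np.sin(a)]; z=-d@[np.sin(a),np.cos(a)]; print(i,y.round(1),z.round(1),end='; ')
```

```text
t 8.2 q [-0.29  0.3   1.87  0.    0.98  1.17] tcp [ 0.504  -0.1401  0.3876] gp [ 0.504  -0.14    0.2329]
[[0.9944, 0.1053, -0.0003], [0.1053, -0.9944, 0.0002], [-0.0002, -0.0002, -1.0]] F [-0.3  0.1 -3.4] T [-0.01 -0.04 -0.06] w 0.141 gf 97.86843538284302
0 10.5 0.2; 1 10.6 0.0; 2 10.7 -0.2; 3 10.8 -0.3; 4 10.9 -0.5; 5 11.0 -0.7; 6 11.0 -0.9; 7 11.1 -1.1; 8 11.1 -1.3; 9 11.1 -1.5; 10 11.1 -1.7; 11 11.0 -1.9; 12 11.0 -2.1; 13 10.9 -2.3; 14 10.8 -2.5; 15 10.7 -2.7; 16 10.6 -2.8; 17 10.5 -3.0;
```

View pics/s3.png

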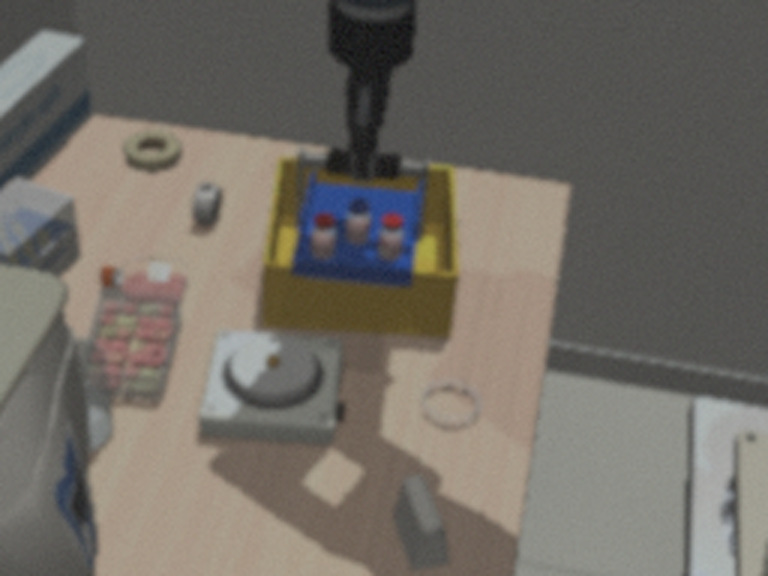

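The carrier is in front of the bin, with the tray at crop (360,225) and the vials still standing behind the grip. Tilting now, with the lip held over the bin.

Call:
jog_arm(targets=[{"rotation":[2.5,0,0],"slide":[0,0.0105,0.0002],"fingers":0},{"rotation":[2.5,0,0],"slide":[0,0.0106,0],"fingers":0},{"rotation":[2.5,0,0],"slide":[0,0.0107,-0.0002],"fingers":0},{"rotation":[2.5,0,0],"slide":[0,0.0108,-0.0003],"fingers":0},{"rotation":[2.5,0,0],"slide":[0,0.0109,-0.0005],"fingers":0},{"rotation":[2.5,0,0],"slide":[0,0.011,-0.0007],"fingers":0},{"rotation":[2.5,0,0],"slide":[0,0.011,-0.0009],"fingers":0},{"rotation":[2.5,0,0],"slide":[0,0.0111,-0.0011],"fingers":0},{"rotation":[2.5,0,0],"slide":[0,0.0111,-0.0013],"fingers":0},{"rotation":[2.5,0,0],"slide":[0,0.0111,-0.0015],"fingers":0}])

```text
t: 9.25
tcp_pos: [0.5158, -0.2471, 0.3724]
tcp_rot: [[0.994, 0.097, -0.045], [0.106, -0.901, 0.421], [0.0, -0.423, -0.906]]
force: [-0.3, 1.1, -3.9]
grip_width: 0.139
grasp_force: 98.0
```

Call:
jog_arm(targets=[{"rotation":[2.5,0,0],"slide":[0,0.0111,-0.0017],"fingers":0},{"rotation":[2.5,0,0],"slide":[0,0.011,-0.0019],"fingers":0},{"rotation":[2.5,0,0],"slide":[0,0.011,-0.0021],"fingers":0},{"rotation":[2.5,0,0],"slide":[0,0.0109,-0.0023],"fingers":0},{"rotation":[2.5,0,0],"slide":[0,0.0108,-0.0025],"fingers":0},{"rotation":[2.5,0,0],"slide":[0,0.0107,-0.0027],"fingers":0},{"rotation":[2.5,0,0],"slide":[0,0.0106,-0.0028],"fingers":0},{"rotation":[2.5,0,0],"slide":[0,0.0105,-0.003],"fingers":0},{"rotation":[0,0,0],"slide":[0,0,0],"fingers":0},{"rotation":[0,0,0],"slide":[0,0,0],"fingers":0}])

```text
t: 10.25
tcp_pos: [0.5244, -0.3289, 0.34]
tcp_rot: [[0.994, 0.075, -0.075], [0.106, -0.704, 0.702], [-0.0, -0.706, -0.708]]
force: [-0.3, 0.7, -2.7]
grip_width: 0.141
grasp_force: 98.2
```

Run:
```python
from h import *
s=st(); a=[]
c=cap('side'); a.append(cv2.resize(c['color'][60:252,160:416,::-1],(533,400),interpolation=cv2.INTER_CUBIC))
c=cap('top'); a.append(cv2.resize(c['color'][150:250,300:400,::-1],(267,267),interpolation=cv2.INTER_CUBIC))
o=np.zeros((400,800,3),np.uint8); o[:,:533]=a[0]; o[:267,533:]=a[1]; cv2.imwrite('pics/s4.png',o)
```

```text
t 10.25 q [-0.68  0.62  1.57  0.52  1.57  0.62] tcp [ 0.5244 -0.3289  0.34  ] gp [ 0.5128 -0.2203  0.2304]
[[0.9944, 0.0745, -0.0747], [0.1055, -0.7042, 0.7021], [-0.0003, -0.7061, -0.7081]] F [-0.3  0.7 -2.7] T [-0.8  -0.06 -0.04] w 0.141 gf 98.15633296966553
```

View pics/s4.png

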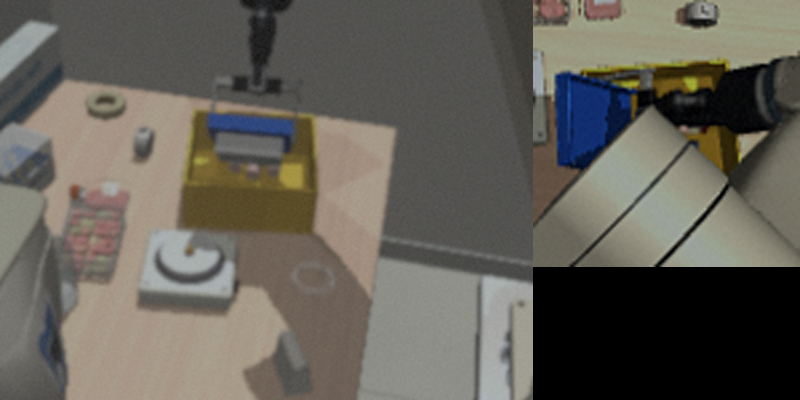

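The tilted tray is empty, and pale vials with red caps show in the bin at (255,170). The weight also dropped by about 0.6 N. I'll level the carrier, back off upward and check.

Call:
jog_arm(targets=[{"rotation":[-5,0,0],"slide":[0,-0.0215,0],"fingers":0},{"rotation":[-5,0,0],"slide":[0,-0.0215,0],"fingers":0},{"rotation":[-5,0,0],"slide":[0,-0.0215,0],"fingers":0},{"rotation":[-5,0,0],"slide":[0,-0.0215,0],"fingers":0},{"rotation":[-5,0,0],"slide":[0,-0.0215,0],"fingers":0},{"rotation":[-5,0,0],"slide":[0,-0.0215,0],"fingers":0},{"rotation":[-5,0,0],"slide":[0,-0.0215,0],"fingers":0},{"rotation":[-5,0,0],"slide":[0,-0.0215,0],"fingers":0},{"rotation":[-5,0,0],"slide":[0,-0.0215,0],"fingers":0},{"rotation":[0,0,0],"slide":[0,0,0],"fingers":0}])

```text
t: 11.35
tcp_pos: [0.5053, -0.1563, 0.4208]
tcp_rot: [[0.994, 0.109, 0.001], [0.109, -0.994, -0.001], [0.001, 0.001, -1.0]]
force: [-0.1, 0.4, -2.7]
grip_width: 0.137
grasp_force: 98.2
```

Run:
```python
from h import *
s=st(); a=[]; to(np.array([.562,-.0405,.387])-s['tcp_pos'])
c=cap('side'); a.append(cv2.resize(c['color'][60:252,160:416,::-1],(533,400),interpolation=cv2.INTER_CUBIC))
P=cloud(c); hsv=cv2.cvtColor(c['color'],cv2.COLOR_RGB2HSV); m=((hsv[...,1]<90)&(P[...,2]<.08)&(P[...,2]>.008)&(abs(P[...,0]-.52)<.085)&(abs(P[...,1]+.26)<.085)).astype(np.uint8)
k,l,t,ce=cv2.connectedComponentsWithStats(m); print([(t[i,4],np.median(P[l==i],0).round(3).tolist()) for i in range(1,k) if t[i,4]>4])
c=cap('top'); a.append(cv2.resize(c['color'][150:250,300:400,::-1],(267,267),interpolation=cv2.INTER_CUBIC))
o=np.zeros((400,800,3),np.uint8); o[:,:533]=a[0]; o[:267,533:]=a[1]; cv2.imwrite('pics/s5.png',o)
```

```text
t 11.35 q [-0.32  0.26  1.83 -0.    1.05  1.14] tcp [ 0.5053 -0.1563  0.4208] gp [ 0.5054 -0.1564  0.2661]
[[0.9941, 0.1088, 0.0007], [0.1088, -0.9941, -0.0008], [0.0006, 0.0009, -1.0]] F [-0.1  0.4 -2.7] T [ 0.05  0.01 -0.01] w 0.137 gf 98.18050861358643
slide [ 0.0689 -0.1089  0.0338]
[(np.int32(5), [0.552, -0.291, 0.013]), (np.int32(17), [0.52, -0.281, 0.017]), (np.int32(7), [0.489, -0.299, 0.012])]
```

View pics/s5.png

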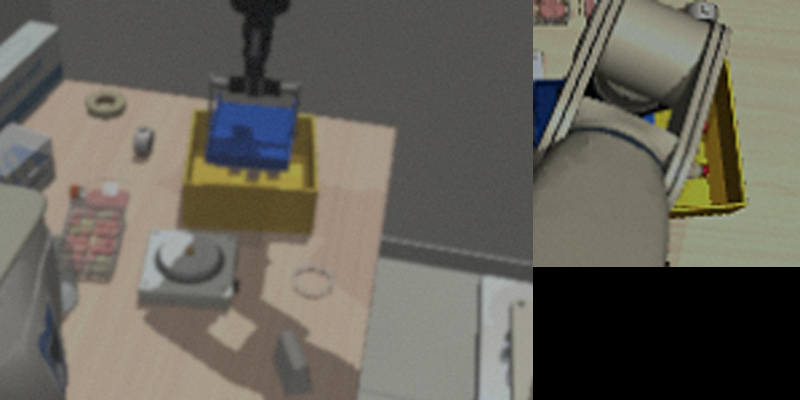

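The side view shows the tray empty and level, and three vials in the bin. They measure (0.552,−0.291), (0.520,−0.281) and (0.489,−0.299), all inside. Moving over the drive now.

Call:
jog_arm(targets=[{"rotation":[0,0,0],"slide":[0.004,-0.007,0.002],"fingers":0},{"rotation":[0,0,0],"slide":[0.008,-0.013,0.004],"fingers":0},{"rotation":[0,0,0],"slide":[0.01,-0.016,0.005],"fingers":0},{"rotation":[0,0,0],"slide":[0.01,-0.016,0.005],"fingers":0},{"rotation":[0,0,0],"slide":[0.01,-0.016,0.005],"fingers":0},{"rotation":[0,0,0],"slide":[0.01,-0.016,0.005],"fingers":0},{"rotation":[0,0,0],"slide":[0.01,-0.014,0.005],"fingers":0},{"rotation":[0,0,0],"slide":[0.005,-0.008,0.002],"fingers":0},{"rotation":[0,0,0],"slide":[0.0019,-0.0029,0.001],"fingers":0},{"rotation":[0,0,0],"slide":[0,0,0],"fingers":0}])

```text
t: 12.45
tcp_pos: [0.5633, -0.0435, 0.3857]
tcp_rot: [[0.994, 0.106, -0.0], [0.106, -0.994, 0.0], [-0.0, -0.0, -1.0]]
force: [-0.1, -0.5, -3.6]
grip_width: 0.141
grasp_force: 98.2
```

Run:
```python
from h import *
s0=load('side');t0=load('top')
print('beaker',onplane(t0,[(266,138)],.09))
s=st()
for n in('side','top'):
    c=cap(n); P=cloud(c); hsv=cv2.cvtColor(c['color'],cv2.COLOR_RGB2HSV); H,S,V=[hsv[...,i].astype(int) for i in range(3)]
    near=np.hypot(P[...,0]-.562,P[...,1]+.04)<.13
    m=near&(H>105)&(H<130)&(S>150)&(P[...,2]>.1)&(P[...,2]<.2); p=P[m]
    if len(p)>50:
        r=cv2.minAreaRect((p[:,:2]*1000).astype(np.float32)); print(n,len(p),'blue rect',np.round(r[0],1),np.round(r[1],1),r[2],'floor z',np.median(p[:,2]), p.min(0).round(3),p.max(0).round(3))
    m=near&(P[...,2]>.2)&(P[...,2]<.25)&(abs(P[...,1]+.045)<.03); p=P[m]
    if len(p)>20:
        r=cv2.minAreaRect((p[:,:2]*1000).astype(np.float32)); print(n,len(p),'bail rect',np.round(r[0],1),np.round(r[1],1),r[2],np.percentile(p[:,2],[5,50,95]))
c=load('side'); cv2.imwrite('pics/s6.png',cv2.resize(c['color'][80:230,170:370,::-1],(800,600),interpolation=cv2.INTER_CUBIC))
```

```text
beaker [[0.71939848 0.04899398 0.09      ]]
t 12.45 q [-0.1   0.36  1.78 -0.    1.    1.37] tcp [ 0.5633 -0.0435  0.3857] gp [ 0.5633 -0.0435  0.231 ]
[[0.9944, 0.1057, -0.0005], [0.1057, -0.9944, 0.0], [-0.0005, -0.0001, -1.0]] F [-0.1 -0.5 -3.6] T [-0.02 -0.01  0.01] w 0.141 gf 98.17202568054199
side 755 blue rect [561.7 -41. ] [104.2 147.3] 6.7008819580078125 floor z 0.14716288215022855 [ 0.505 -0.116  0.142] [0.62  0.028 0.166]
side 377 bail rect [562.8 -38.2] [119.9  33.2] 1.2535521984100342 [0.21386098 0.22778351 0.23673237]
```

View pics/s6.png

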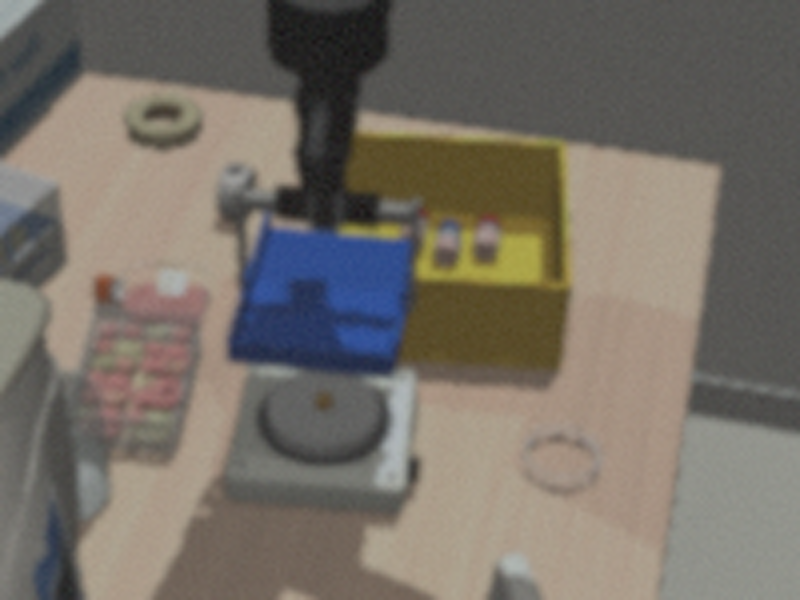

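The tray hovers level over the drive. The brass pin is at crop (323,400), and the black bar's midpoint is about (327,205). The vials show in the bin at (448,240) and (487,238), with the third behind the bail at (420,215). One same-camera check of bar against pin.

Run:
```python
from h import *
c=load('side'); hsv=cv2.cvtColor(c['color'],cv2.COLOR_RGB2HSV); H,S,V=[hsv[...,i].astype(int) for i in range(3)]
print('bar mid',onplane(c,[(170+327.5/4,80+205/4)],.228))
sub=np.s_[176:186,244:258]; m=(S[sub]>60)&(H[sub]>8)&(H[sub]<35); v,u=np.nonzero(m); w=S[sub][m]-50.
uv=(244+(u*w).sum()/w.sum(),176+(v*w).sum()/w.sum()); print(len(u),uv,onplane(c,[uv],.056))
# tray rear/floor edges: left & right ends of blue along rows, mid at floor height
P=cloud(c); z=.147
# housing top of the drive corners for centre, white/grey top face by depth
d=(abs(P[...,2]-.034)<.006)&(np.hypot(P[...,0]-.562,P[...,1]+.04)<.1)&(S<70); p=P[d]; print('drive',len(p),cv2.minAreaRect((p[:,:2]*1000).astype(np.float32)))
d=(P[...,2]>.043)&(P[...,2]<.056)&(np.hypot(P[...,0]-.562,P[...,1]+.04)<.06); p=P[d]; print('plate',len(p),cv2.minEnclosingCircle((p[:,:2]*1000).astype(np.float32)))
to(np.array([.5625,-.0405,.3857-.052])-np.array(read_state()['tcp_pos']))
```

```text
bar mid [[ 0.56024421 -0.03810746  0.228     ]]
10 (np.float64(250.540059347181), np.float64(179.83976261127597)) [[ 0.56284583 -0.03790936  0.056     ]]
drive 779 ((562.3333740234375, -35.65095520019531), (132.42266845703125, 127.61880493164062), 12.201715469360352)
plate 439 ((561.8330078125, -39.51167678833008), 42.72149658203125)
slide [-0.0002 -0.0036  0.0523]
```

Call:
jog_arm(targets=[{"rotation":[0,0,0],"slide":[0.001,-0.003,0.004],"fingers":0},{"rotation":[0,0,0],"slide":[0,0,0.008],"fingers":0},{"rotation":[0,0,0],"slide":[0,0,0.01],"fingers":0},{"rotation":[0,0,0],"slide":[0,0,0.01],"fingers":0},{"rotation":[0,0,0],"slide":[0,0,0.01],"fingers":0},{"rotation":[0,0,0],"slide":[0,0,0.006],"fingers":0},{"rotation":[0,0,0],"slide":[0,0,0.004],"fingers":0},{"rotation":[0,0,0],"slide":[0,0,0],"fingers":0},{"rotation":[0,0,0],"slide":[0,0,0],"fingers":0},{"rotation":[0,0,0],"slide":[0,0,0],"fingers":0}])

```text
t: 13.55
tcp_pos: [0.5641, -0.0406, 0.3344]
tcp_rot: [[0.994, 0.105, 0.001], [0.105, -0.994, -0.0], [0.001, 0.0, -1.0]]
force: [0.5, -0.2, -4.1]
grip_width: 0.138
grasp_force: 98.2
```

Call:
jog_arm(targets=[{"rotation":[0,0,0],"slide":[0,0,0.001],"fingers":0},{"rotation":[0,0,0],"slide":[0,0,0.001],"fingers":0},{"rotation":[0,0,0],"slide":[0,0,0.001],"fingers":0},{"rotation":[0,0,0],"slide":[0,0,0.001],"fingers":0},{"rotation":[0,0,0],"slide":[0,0,0.001],"fingers":0},{"rotation":[0,0,0],"slide":[0,0,0.001],"fingers":0},{"rotation":[0,0,0],"slide":[0,0,0.001],"fingers":0},{"rotation":[0,0,0],"slide":[0,0,0.001],"fingers":0},{"rotation":[0,0,0],"slide":[0,0,0.001],"fingers":0},{"rotation":[0,0,0],"slide":[0,0,0],"fingers":0}])

```text
t: 14.55
tcp_pos: [0.5638, -0.0406, 0.3248]
tcp_rot: [[0.994, 0.105, -0.0], [0.105, -0.994, 0.0], [-0.0, -0.0, -1.0]]
force: [-0.3, -0.0, -3.1]
grip_width: 0.143
grasp_force: 98.2
```

Call:
jog_arm(targets=[{"rotation":[0,0,0],"slide":[0,0,0.001],"fingers":0},{"rotation":[0,0,0],"slide":[0,0,0.001],"fingers":0},{"rotation":[0,0,0],"slide":[0,0,0.001],"fingers":0},{"rotation":[0,0,0],"slide":[0,0,0.001],"fingers":0},{"rotation":[0,0,0],"slide":[0,0,0.001],"fingers":0},{"rotation":[0,0,0],"slide":[0,0,0],"fingers":0},{"rotation":[0,0,0],"slide":[0,0,0],"fingers":0},{"rotation":[0,0,0],"slide":[0,0,0],"fingers":0},{"rotation":[0,0,0],"slide":[0,0,0],"fingers":0},{"rotation":[0,0,0],"slide":[0,0,0],"fingers":0}])

```text
t: 15.55
tcp_pos: [0.5639, -0.0406, 0.32]
tcp_rot: [[0.994, 0.105, 0.0], [0.105, -0.994, -0.0], [0.0, 0.0, -1.0]]
force: [0.8, -0.3, -4.3]
grip_width: 0.143
grasp_force: 98.2
```

```bash
python3 -c "
from h import *
st()"
```

```text
t 15.55 q [-0.09  0.45  1.82 -0.    0.87  1.37] tcp [ 0.5639 -0.0406  0.32  ] gp [ 0.5639 -0.0406  0.1653]
[[0.9944, 0.1053, 0.0001], [0.1053, -0.9944, -0.0], [0.0001, 0.0, -1.0]] F [ 0.8 -0.3 -4.3] T [0.06 0.01 0.01] w 0.143 gf 98.24364423751831
```

Call:
jog_arm(targets=[{"rotation":[0,0,0],"slide":[0,0,0.001],"fingers":0},{"rotation":[0,0,0],"slide":[0,0,0.001],"fingers":0},{"rotation":[0,0,0],"slide":[0,0,0.001],"fingers":0},{"rotation":[0,0,0],"slide":[0,0,0.001],"fingers":0},{"rotation":[0,0,0],"slide":[0,0,0.001],"fingers":0},{"rotation":[0,0,0],"slide":[0,0,0.001],"fingers":0},{"rotation":[0,0,0],"slide":[0,0,0],"fingers":0},{"rotation":[0,0,0],"slide":[0,0,0],"fingers":0},{"rotation":[0,0,0],"slide":[0,0,0],"fingers":0},{"rotation":[0,0,0],"slide":[0,0,0],"fingers":0}])

```text
t: 16.55
tcp_pos: [0.5639, -0.0406, 0.3141]
tcp_rot: [[0.994, 0.105, 0.0], [0.105, -0.994, -0.0], [0.0, 0.0, -1.0]]
force: [-2.4, 0.4, 4.2]
grip_width: 0.136
grasp_force: 99.3
```

The force change is about +7.7 N at an underside height of about 46 mm, which matches the spring. Pressing on.

Call:
jog_arm(targets=[{"rotation":[0,0,0],"slide":[0,0,0.001],"fingers":0},{"rotation":[0,0,0],"slide":[0,0,0.001],"fingers":0},{"rotation":[0,0,0],"slide":[0,0,0.001],"fingers":0},{"rotation":[0,0,0],"slide":[0,0,0.001],"fingers":0},{"rotation":[0,0,0],"slide":[0,0,0.001],"fingers":0},{"rotation":[0,0,0],"slide":[0,0,0.001],"fingers":0},{"rotation":[0,0,0],"slide":[0,0,0],"fingers":0},{"rotation":[0,0,0],"slide":[0,0,0],"fingers":0},{"rotation":[0,0,0],"slide":[0,0,0],"fingers":0},{"rotation":[0,0,0],"slide":[0,0,0],"fingers":0}])

```text
t: 17.55
tcp_pos: [0.564, -0.0406, 0.3092]
tcp_rot: [[0.994, 0.105, 0.001], [0.105, -0.994, -0.0], [0.001, 0.0, -1.0]]
force: [-5.4, 0.1, 15.4]
grip_width: 0.139
grasp_force: 101.1
```

Call:
jog_arm(targets=[{"rotation":[0,0,0],"slide":[-0.0005,0,0.0005],"fingers":0},{"rotation":[0,0,0],"slide":[-0.0005,0,0.0005],"fingers":0},{"rotation":[0,0,0],"slide":[-0.0005,0,0.0005],"fingers":0},{"rotation":[0,0,0],"slide":[0,0,0],"fingers":0},{"rotation":[0,0,0],"slide":[0,0,0],"fingers":0},{"rotation":[0,0,0],"slide":[0,0,0],"fingers":0},{"rotation":[0,0,0],"slide":[0,0,0],"fingers":0},{"rotation":[0,0,0],"slide":[0,0,0],"fingers":0},{"rotation":[0,0,0],"slide":[0,0,0],"fingers":0},{"rotation":[0,0,0],"slide":[0,0,0],"fingers":0}])

```text
t: 18.55
tcp_pos: [0.5634, -0.0407, 0.3091]
tcp_rot: [[0.994, 0.105, 0.004], [0.105, -0.994, -0.0], [0.004, 0.0, -1.0]]
force: [-5.6, 1.5, 23.6]
grip_width: 0.138
grasp_force: 102.3
```

Run:
```python
from h import *
st(); c=cap('side'); P=cloud(c); hsv=cv2.cvtColor(c['color'],cv2.COLOR_RGB2HSV); H,S,V=[hsv[...,i].astype(int) for i in range(3)]
m=(np.hypot(P[...,0]-.562,P[...,1]+.04)<.05)&(H>105)&(H<130)&(S>150)&(P[...,2]>.04)&(P[...,2]<.12); p=P[m]
A=np.c_[p[:,:2],np.ones(len(p))]; k=np.linalg.lstsq(A,p[:,2],rcond=None)[0]; print('floor z',np.median(p[:,2]),'slope',k[:2])
cv2.imwrite('pics/s7.png',cv2.resize(c['color'][80:230,170:370,::-1],(800,600),interpolation=cv2.INTER_CUBIC))
```

```text
t 18.55 q [-0.09  0.46  1.83  0.    0.84  1.37] tcp [ 0.5634 -0.0407  0.3091] gp [ 0.564  -0.0407  0.1544]
[[0.9944, 0.1052, 0.0039], [0.1052, -0.9945, -0.0], [0.0038, 0.0004, -1.0]] F [-5.6  1.5 23.6] T [ 0.33  1.15 -0.02] w 0.138 gf 102.26430058479309
floor z 0.070468839771682 slope [-0.00052757 -0.00211102]
```

View pics/s7.png

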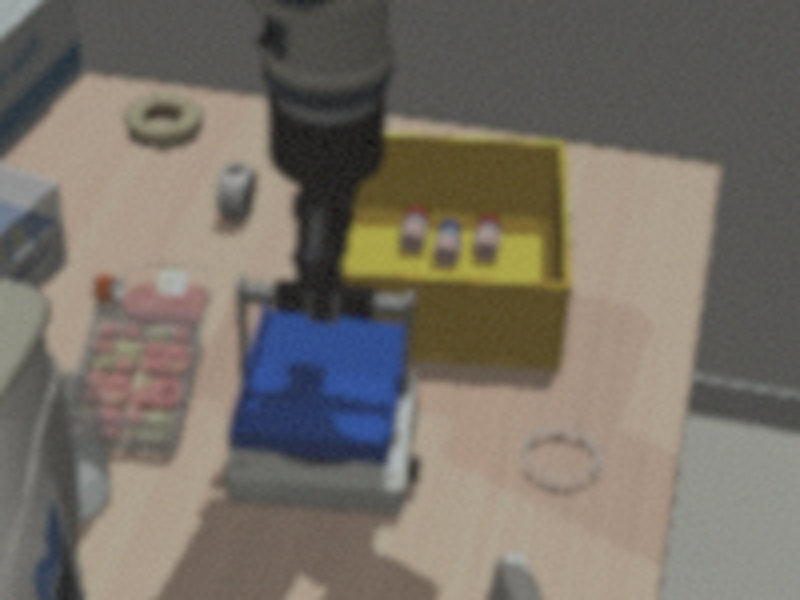

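The carrier is seated level on the drive with its floor at z = 0.0705, so the underside is about 41 mm up. It sits at the stop with about 27 N of push. The three vials are in the bin at (413,230), (448,240) and (487,235). Handing in.

```bash
python3 -c "
from h import *
print(job_done())"
```

```text
the job is handed in; nothing more can be done
None
```

The job is handed in (no verdict was returned): the three vials are in the yellow bin, and the empty carrier is on the drive pin, held fully pressed at about 41 mm and level.

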